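Sort torch parts into their assembly trays

ROBOT

A 7-joint arm with a two-finger parallel gripper is mounted at the origin on the work surface. World frame = base frame: x ahead of the robot, y to its left, z up, the work surface at z = 0. Lengths are in mm, angles in rad, forces in N, time in s.
With the tool pointing down it reaches from about 400 to 875 mm from the base axis. Payload 4.4 kg.
Tool frame: the origin (TCP) lies on the centre line of the jaws, within the pads' length; the fingertips stand 19 mm ahead of it and the grasp point (between the pads) is the TCP; z points along the fingers, y is the line along which they close (so a half turn about z gives the same grasp; the last joint's range is limited). The gripper opens to 85 mm and grips with 20 to 120 N. Pads are 22 mm wide; open, the fingers measure 114 mm over their backs; the gripper's body (76 mm by 85 mm) begins 54 mm behind the grasp point. The pads swing forward as they close: fully open they stand 13 mm farther back than shut.
Start: joints at [1.184, 0.628, 0.038, 1.517, -0.027, 0.996, -0.02], TCP at [204.99, -616.844, 223.513] pointing down, gripper open.
Joint ranges: [-3.06, 3.06], [-0.37, 2.12], [-1.25, 1.32], [0.18, 2.47], [-1.1, 4.24], [0.23, 1.98], [-2.94, 2.94]. Speed limits (rad/s): [2.57, 2.57, 3.14, 3.14, 3.14, 3.14, 3.14].

INTERFACE

Orientations are given as [roll, pitch, yaw] about the fixed x, y, z axes, in that order (R = Rz(yaw) Ry(pitch) Rx(roll)).
In Python, from cell import ctrl, viewer, silhouettes gives the robot as it stands.
- The arm moves only by the shell command python3 -m creep 'ROWS'. ROWS is JSON, a list of rows, each an object with "jaw": the gripper command: -1 is shut, 1 is fully open, values between are in proportion; "xyz": the shift along the tool's x, y, z in mm, a list of three; "angular": the turn, a rotation vector about the tool's x, y, z in rad, a list of three. In form: [{"jaw": jaw, "xyz": [tx, ty, tz], "angular": [rx, ry, rz]}, ...]. A call has 1 to 12 rows; each row is the pose to reach, as a shift and turn from the pose commanded when the call began, along the tool's axes at that moment; what a row does not reach only later rows make up. A row lasts 1/8 s, in which the tool goes at most 62.5 mm and 10.7 degrees, less where a joint would pass 70% of its speed; a pose out of reach is approached as far as the arm can. A call with a gripper value outside its range is refused whole. The fingers move at their own pace and stop on an object; the grip force is fixed at half the most. Time passes only in rows, so rows that repeat a pose let the fingers close. It gives the time, the measured TCP pose, the force, the opening and the grip force at its end, in the units of the state.
- ctrl.read_state(): the state, without advancing time (a new reading comes with each control period).
- viewer.get_image(name): name is "scene" or "top"; returns (picture, depth): 400x640x3 uint8, red, green, blue; 400x640 float32, mm along the optical axis (not along the pixel's ray), 0 where there is no reading.
- viewer.camera_model(name): a dict with "fx", "fy", "cx", "cy" (pixels), "T" (4x4, takes a point from camera to world coordinates). Camera axes: x right, y down, z forward; pixel columns grow to the right and rows downward; lengths in mm; the calibration is good to about 2 mm. A picture is of the moment at which its call begins. camera_model takes no time and is no camera call.
- ctrl.finish_job(): hands the job in; it is judged then, once.
Trained networks look in the newest picture that a camera, given by its name, has taken for a name from the list of things; names that differ only in an ending like _2 or _b are one class to them, and where a whole thing is asked for, a point or a joint stands for the part that bears it (a point fixed in the world has none). Each returns a list of dicts, best first, with "score" (0 to 1); they miss things now and then, are a little off and sometimes report something else, mostly with a low value. They report only what shows in the picture. A call takes as long as a camera call.
- silhouettes(camera, target): "pixels" (400x640 bool, what is visible of it) and "xy" ([column, row] in pixels, amid what is visible of it).
The state is a dict: "clock": time; "qpos": joint angles; "qd": joint speeds; "tau": joint torques, N m; "eef_pos": TCP position; "tool_rot": TCP orientation; "force": force on the tool from outside, world axes, zero at the start; "torque": the same for the moment, N m; "width": finger opening in mm; "gripper_force": force on a finger pad.
Only numpy, scipy, OpenCV 4.12 (cv2) and the standard library are available. Lean on these libraries where they do the work, as an engineer would, in place of code of your own. Each camera call takes 0.05 s, during which the arm holds its last target. There are 200 camera calls.

TASK

Sort the loose torch parts on the bench into their trays: both barrels lying flat in the long tray, both lamp heads standing lens down in the square tray, and the tail cap standing switch up in the round dish. Every part must rest on the floor of its tray, none leaning on a rim or on another part. Do not shift the solder spool or knock it over.

Things in the scene. Friction and masses are not known exactly. Their poses are not given: they have to be found in the camera images.
- barrel_a_mid (a point): Torch barrel (one of two alike): black bar of octagonal section, 28 mm across flats, with a round threaded aluminium stub of 23 mm diameter at each end; 84 mm long over all (the octagonal middle is 64 mm), about 90 g. It lies on one of its flats and does not roll. The point is the barrel's centre, 14 mm above what it lies on; its x axis runs along the barrel, both ends alike.
- barrel_b_mid (a point): Torch barrel (one of two alike): black bar of octagonal section, 28 mm across flats, with a round threaded aluminium stub of 23 mm diameter at each end; 84 mm long over all (the octagonal middle is 64 mm), about 90 g. It lies on one of its flats and does not roll. The point is the barrel's centre, 14 mm above what it lies on; its x axis runs along the barrel, both ends alike.
- head_a_mid (a point): Lamp head (one of two alike): black round part with thin aluminium rings, standing lens down; the wide part is 46 mm in diameter and 24 mm high, above it a neck of 28 mm diameter up to 36 mm total height, about 70 g. The point is its centre, 18 mm above what it stands on; its z axis points up through the neck.
- head_b_mid (a point): Lamp head (one of two alike): black round part with thin aluminium rings, standing lens down; the wide part is 46 mm in diameter and 24 mm high, above it a neck of 28 mm diameter up to 36 mm total height, about 70 g. The point is its centre, 18 mm above what it stands on; its z axis points up through the neck.
- tailcap_mid (a point): Tail cap: small black round part 30 mm in diameter and 24 mm high, its straight side 20 mm high, with a rubber switch on top, about 35 g. The point is its centre, 12 mm above what it stands on; its z axis points up through the switch.
- long_tray: Long tray: open rectangular grey plastic tray, 122 mm along its x by 200 mm along its y outside, fixed to the bench, floor 5 mm thick, walls 5 mm thick, rim 18 mm above the bench. The origin is the centre of its underside, on the bench; its long side runs along its y. It is the only oblong tray.
- square_tray: Square tray: open grey plastic tray, 140 by 140 mm outside, fixed to the bench, floor 5 mm thick, walls 5 mm thick, rim 18 mm above the bench. The origin is the centre of its underside, on the bench; its x and y axes are parallel to its sides.
- round_dish: Round dish: open round grey plastic dish, 124 mm outside diameter, fixed to the bench, floor 5 mm thick, walls 5 mm thick, rim 18 mm above the bench. The origin is the centre of its underside, on the bench; its z axis points up.
- spool_mid (a point): Solder spool standing on end among the parts: white flanges of 42 mm diameter, 40 mm high, 250 g, a bystander. The point is its centre, 20 mm above the bench; its z axis points up.

How it is judged:
By the outcome, as a careful person would: the job done as asked, in the order asked, and still so for the second after the job is handed in, with the robot touching nothing.
It also fails if it takes over 144 s, if anything falls off the work surface, if the arm or the gripper's body presses on something with over 40 N, if the wrist force passes 120 N, or if a joint passes its speed limit or range.

## Working session

There is one attempt and no reset: what is moved stays moved. The work goes in short steps, Python scripts to look and compute and a shell command to move; the robot and the scene stay as the last step left them, time stands still between calls to the robot, and variables do not carry over. Pictures are saved under pics/ and viewed, at most 14 in all, crops included, and the job is handed in when it is done.

```bash
mkdir -p pics; ls; cat > h.py <<'E'
import numpy as np, cv2
from cell import ctrl, viewer, silhouettes
def world(cam,uv,z=None,depth=None):
    m=viewer.camera_model(cam); T=np.array(m["T"]); uv=np.atleast_2d(np.asarray(uv,float))
    r=np.c_[(uv[:,0]-m["cx"])/m["fx"],(uv[:,1]-m["cy"])/m["fy"],np.ones(len(uv))]
    if depth is not None: P=r*np.asarray(depth).reshape(-1,1)
    else:
        d=r@T[:3,:3].T; P=r*((z-T[2,3])/d[:,2])[:,None]
    return P@T[:3,:3].T+T[:3,3]
def cloud(cam,dep,mask):
    v,u=np.nonzero(mask&(dep>0)); return world(cam,np.c_[u,v],depth=dep[v,u])
E
python3 - <<'E'
from h import *
s=ctrl.read_state(); print({k:np.round(v,3).tolist() for k,v in s.items()})
for c in ("top","scene"):
    im,d=viewer.get_image(c); cv2.imwrite(f"pics/{c}0.png",im[:,:,::-1])
    print(c,np.round(viewer.camera_model(c)["T"],2).tolist())
    for n in ("barrel_a_mid","head_a_mid","tailcap_mid","long_tray","square_tray","round_dish","spool_mid"):
        for o in silhouettes(c,n):
            P=cloud(c,d,o["pixels"])
            if len(P)<10: continue
            zt=np.percentile(P[:,2],95); Q=P[P[:,2]>zt-6]
            (cx,cy),wh,a=cv2.minAreaRect(Q[:,:2].astype(np.float32))
            print(n,round(o["score"],2),np.round(o["xy"]),"px",o["pixels"].sum(),"ztop",round(zt,1),"rect",round(cx,1),round(cy,1),np.round(wh,0),round(a,1),"med",np.round(np.median(P,0),0))
E
```

```text
pics
{'clock': 0.0, 'qpos': [1.184, 0.629, 0.038, 1.518, -0.027, 0.996, -0.02], 'qd': [0.001, -0.0, 0.001, -0.001, 0.001, -0.001, -0.002], 'tau': [-0.0, -56.341, 1.226, -19.345, 0.011, 0.011, -0.0], 'eef_pos': [204.765, -616.22, 222.57], 'tool_rot': [-3.14, 0.0, 0.321], 'force': [-0.275, -0.203, -0.587], 'torque': [0.028, 0.032, -0.027], 'gripper_force': 0.0, 'width': 85.574}
top [[0.03, -0.98, 0.2, 312.48], [-1.0, -0.03, 0.0, -10.62], [0.0, -0.2, -0.98, 1099.82], [0.0, 0.0, 0.0, 1.0]]
barrel_a_mid 0.9 [235. 236.] px 464 ztop 29.2 rect 435.8 195.1 [83. 23.] 12.3 med [435. 194.  24.]
barrel_a_mid 0.39 [353. 244.] px 340 ztop 37.3 rect 423.7 -75.1 [25. 25.] 0.9 med [422. -74.  26.]
head_a_mid 0.85 [350. 244.] px 371 ztop 37.3 rect 423.7 -75.1 [25. 25.] 0.9 med [423. -74.  26.]
head_a_mid 0.38 [464. 250.] px 340 ztop 37.7 rect 421.6 -340.5 [27. 27.] 19.3 med [ 419. -336.   26.]
tailcap_mid 0.47 [406. 242.] px 129 ztop 25.3 rect 435.1 -193.4 [23. 25.] 35.1 med [ 435. -192.   20.]
long_tray 0.84 [313. 176.] px 4622 ztop 17.9 rect 575.2 13.3 [200. 123.] 87.7 med [576.  13.   5.]
square_tra
[... 606 characters left out ...]
.]
head_a_mid 0.64 [281. 195.] px 357 ztop 35.6 rect 426.7 -74.6 [27. 25.] 75.1 med [438. -77.  24.]
tailcap_mid 0.52 [228. 210.] px 211 ztop 22.9 rect 438.4 -193.2 [28. 29.] 81.7 med [ 444. -193.   17.]
long_tray 0.95 [340. 235.] px 5188 ztop 16.9 rect 576.0 13.6 [201. 125.] 87.8 med [578.  12.   4.]
long_tray 0.39 [332. 177.] px 372 ztop 40.1 rect 427.6 59.8 [37. 43.] 68.0 med [436.  56.  36.]
square_tray 0.61 [188. 289.] px 5654 ztop 16.5 rect 592.7 -295.3 [141. 143.] 87.2 med [ 597. -299.    4.]
round_dish 0.87 [459. 199.] px 1971 ztop 17.1 rect 576.7 296.9 [122. 121.] 8.5 med [576. 300.   5.]
spool_mid 0.62 [333. 175.] px 366 ztop 40.1 rect 427.2 59.1 [38. 43.] 50.1 med [436.  55.  36.]
```

View pics/top0.png

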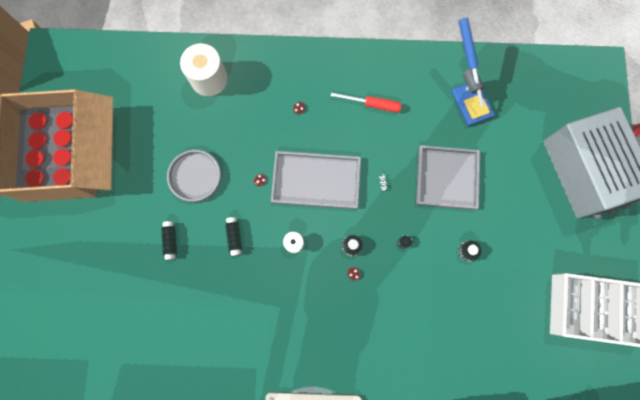

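View pics/scene0.png

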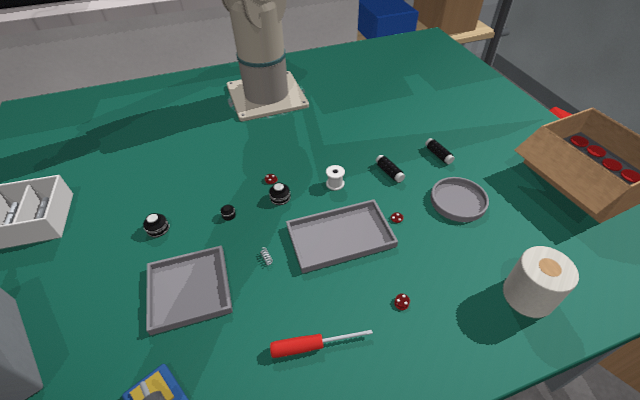

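The top view shows the barrels at (169,240) and (234,236), with the spool at (293,242). The heads are at (352,245) and (470,250), and the cap is at (405,242). The trays are at (317,180), (448,177) and (194,175). The networks agree with this except that they missed barrel b, so I'll measure that one by height.

```bash
cat >> h.py <<'E'
def rel(x,y,z,yawdeg,ref=None):
    "tool-axis shift (mm) and turn about tool z (rad) from now, tool pointing down"
    s=ctrl.read_state(); p=np.array(s["eef_pos"]); w=s["tool_rot"][2]
    from scipy.spatial.transform import Rotation as R
    M=R.from_euler("xyz",s["tool_rot"]); t=M.inv().apply(np.array([x,y,z])-p)
    g=R.from_euler("xyz",[np.pi,0,np.radians(yawdeg)])
    print("shift",np.round(t,1),"turn",np.round((M.inv()*g).as_rotvec(),3))
def bump(cam,box,zmin):
    im,d=viewer.get_image(cam); m=np.zeros(d.shape,bool); u0,v0,u1,v1=box; m[v0:v1,u0:u1]=1
    P=cloud(cam,d,m); P=P[P[:,2]>zmin]; (cx,cy),wh,a=cv2.minAreaRect(P[:,:2].astype(np.float32))
    print(cam,len(P),"c",round(cx,1),round(cy,1),np.round(wh,1),round(a,1),"ztop",round(float(np.percentile(P[:,2],95)),1))
E
python3 - <<'E'
from h import *
bump("top",(150,210,190,270),15); bump("scene",(420,130,460,170),15)
bump("top",(215,205,252,265),15); bump("scene",(370,150,410,185),15)
bump("top",(450,230,490,270),15); bump("scene",(135,205,175,240),15)
bump("top",(335,230,368,260),15); bump("scene",(262,180,295,205),15)
bump("top",(395,230,417,252),12); bump("scene",(215,200,240,220),12)
rel(480,-260,180,20); rel(540,250,150,0)
E
```

```text
top 456 c 421.2 341.4 [83.7 29.4] 10.4 ztop 29.1
scene 274 c 422.7 337.7 [86.  27.5] 14.0 ztop 28.1
top 445 c 435.5 195.5 [83.8 28.6] 12.1 ztop 29.4
scene 303 c 436.7 195.3 [85.9 29.4] 11.6 ztop 27.9
top 344 c 421.3 -340.1 [44.6 45.3] 79.1 ztop 37.6
scene 360 c 426.0 -339.8 [39.5 45.4] 18.2 ztop 35.5
top 334 c 424.2 -74.7 [44.6 44.9] 45.6 ztop 37.5
scene 289 c 428.3 -75.5 [45.3 41.3] 81.7 ztop 35.6
top 145 c 436.3 -193.4 [29.  28.3] 29.7 ztop 26.1
scene 134 c 438.8 -193.6 [28.1 31. ] 82.8 ztop 23.6
shift [ 373.5 -251.9   43.5] turn [ 0.    -0.    -0.028]
shift [ 591.2 -717.    73.5] turn [ 0.    -0.     0.321]
```

```bash
python3 -m creep '[{"jaw":1,"xyz":[373,-252,43],"angular":[0,0,0.1]},{"jaw":1,"xyz":[373,-252,43],"angular":[0,0,0.1]},{"jaw":1,"xyz":[373,-252,43],"angular":[0,0,0.1]},{"jaw":1,"xyz":[373,-252,43],"angular":[0,0,0.1]},{"jaw":1,"xyz":[373,-252,43],"angular":[0,0,0.1]},{"jaw":1,"xyz":[373,-252,43],"angular":[0,0,0.1]},{"jaw":1,"xyz":[373,-252,43],"angular":[0,0,0.1]},{"jaw":1,"xyz":[373,-252,43],"angular":[0,0,0.1]},{"jaw":1,"xyz":[475,-697,72],"angular":[0,0,0.1]},{"jaw":1,"xyz":[475,-697,72],"angular":[0,0,0.1]},{"jaw":1,"xyz":[475,-697,72],"angular":[0,0,0.1]},{"jaw":1,"xyz":[475,-697,72],"angular":[0,0,0.1]}]'
python3 -c "
from h import *
rel(436,195.3,140,12)"
```

```text
clock: 2.8
eef_pos: [455.8, -11.0, 164.9]
tool_rot: [3.141, -0.001, 0.219]
force: [2.5, 0.3, -0.2]
width: 85.5
gripper_force: 0.0
shift [  25.5 -205.7   24.8] turn [ 0.001 -0.001  0.009]
```

```bash
python3 -m creep '[{"jaw":1,"xyz":[25,-205,25],"angular":[0,0,0.01]},{"jaw":1,"xyz":[25,-205,25],"angular":[0,0,0.01]},{"jaw":1,"xyz":[25,-205,25],"angular":[0,0,0.01]},{"jaw":1,"xyz":[25,-205,25],"angular":[0,0,0.01]},{"jaw":1,"xyz":[25,-205,25],"angular":[0,0,0.01]},{"jaw":1,"xyz":[25,-205,25],"angular":[0,0,0.01]}]'
python3 -c "
from h import *
rel(436.2,195.3,23,12); rel(436.2,195.3,140,12)"
```

```text
clock: 3.55
eef_pos: [435.7, 191.7, 139.8]
tool_rot: [3.14, -0.0, 0.208]
force: [1.0, -0.3, 0.0]
width: 85.8
gripper_force: 0.0
shift [  1.2  -3.6 116.8] turn [ 0.001 -0.    -0.001]
shift [ 1.2 -3.5 -0.2] turn [ 0.001 -0.    -0.001]
```

```bash
python3 -m creep '[{"jaw":1,"xyz":[1,-3.5,50],"angular":[0,0,0]},{"jaw":1,"xyz":[1,-3.5,90],"angular":[0,0,0]},{"jaw":1,"xyz":[1,-3.5,108],"angular":[0,0,0]},{"jaw":1,"xyz":[1,-3.5,116],"angular":[0,0,0]},{"jaw":1,"xyz":[1,-3.5,116],"angular":[0,0,0]},{"jaw":-1,"xyz":[1,-3.5,116],"angular":[0,0,0]},{"jaw":-1,"xyz":[1,-3.5,116],"angular":[0,0,0]},{"jaw":-1,"xyz":[1,-3.5,116],"angular":[0,0,0]},{"jaw":-1,"xyz":[1,-3.5,116],"angular":[0,0,0]},{"jaw":-1,"xyz":[1,-3.5,116],"angular":[0,0,0]},{"jaw":-1,"xyz":[1,-3.5,116],"angular":[0,0,0]},{"jaw":-1,"xyz":[1,-3.5,116],"angular":[0,0,0]}]'
```

```text
clock: 5.05
eef_pos: [435.5, 197.4, 23.6]
tool_rot: [3.142, 0.0, 0.211]
force: [-0.4, -0.6, -0.1]
width: 0.4
gripper_force: 0.0
```

```bash
python3 - <<'E'
from h import *
im,d=viewer.get_image("scene"); cv2.imwrite("pics/s1.png",cv2.resize(im[90:290,300:500,::-1],(600,600)))
E
```

```text
(no output)
```

View pics/s1.png

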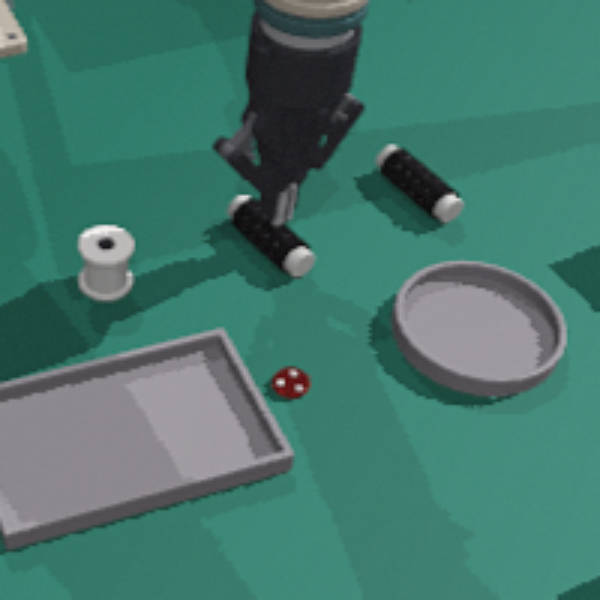

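The crop shows the jaws shut at about (285,215), with the barrel at about (270,235) apparently unmoved. I'll measure where the fingertips really are.

```bash
python3 - <<'E'
from h import *
im,d=viewer.get_image("scene")
for u,v in [(393,158),(394,160),(395,162),(396,163),(393,161),(385,165),(392,168),(395,170),(391,165)]:
    print((u,v),im[v,u],np.round(world("scene",[u,v],depth=[d[v,u]])[0],1))
bump("scene",(370,150,392,185),15)
m=viewer.camera_model("scene");T=np.linalg.inv(m["T"])
for z in (5,24,30,40):
    p=T@[435.5,197.4,z,1]; print(z,m["fx"]*p[0]/p[2]+m["cx"],m["fy"]*p[1]/p[2]+m["cy"])
i2,d2=viewer.get_image("top"); o=silhouettes("top","barrel_a_mid")
for k in o:
    P=cloud("top",d2,k["pixels"]); print(k["score"],k["xy"],np.median(P,0),k["pixels"].sum())
cv2.imwrite("pics/t1.png",cv2.resize(i2[190:290,150:310,::-1],(800,500),interpolation=0))
E
```

```text
(393, 158) [108 108 111] [446.9 192.9  53.5]
(394, 160) [107 107 109] [448.1 195.7  47.6]
(395, 162) [85 82 87] [445.1 201.3  37.3]
(396, 163) [ 74 107 100] [444.4 205.1  32.4]
(393, 161) [111 110 112] [447.3 194.   44.4]
(385, 165) [31 29 32] [431.3 184.1  21.6]
(392, 168) [23 23 24] [450.3 192.5  25.6]
(395, 170) [25 27 28] [461.1 194.5  27.8]
(391, 165) [49 48 51] [440.3 194.9  25.8]
scene 227 c 430.0 182.4 [30.9 69.4] 71.8 ztop 86.3
5 389.9746024371832 169.94995337125587
24 390.9373271789784 164.05547687470533
30 391.24761809882574 162.155658105404
40 391.77165525583723 158.94713486794834
0.55 [402.5, 240.9] [ 435.29926437 -192.30476598   19.79260218] 156
0.53 [237.7, 248.3] [412.20539503 186.75430837  23.2401875 ] 206
0.28 [449.6, 173.2] [ 592.15988408 -297.22031413    4.79248625] 3625
```

View pics/t1.png

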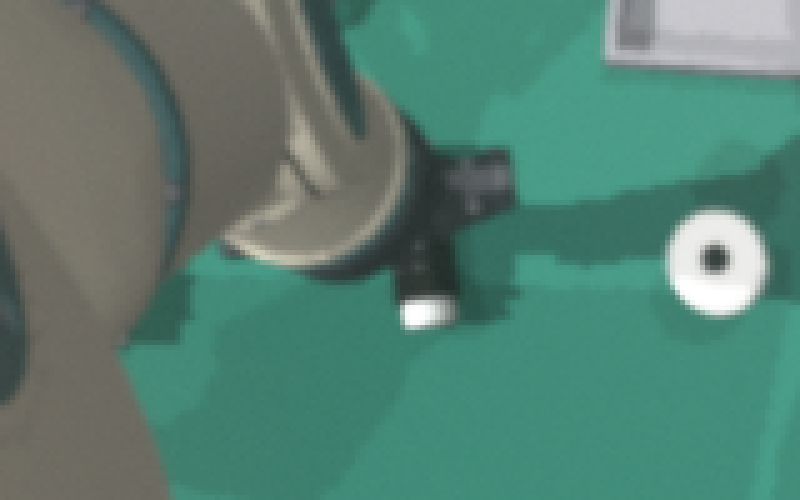

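```bash
python3 -m creep '[{"jaw":-1,"xyz":[0,0,-30],"angular":[0,0,0]},{"jaw":-1,"xyz":[0,0,-80],"angular":[0,0,0]},{"jaw":-1,"xyz":[0,0,-100],"angular":[0,0,0]},{"jaw":-1,"xyz":[0,0,-100],"angular":[0,0,0]},{"jaw":-1,"xyz":[0,0,-100],"angular":[0,0,0]}]'
cat >> h.py <<'E'
def tips(name):
    im,d=viewer.get_image("scene"); s=ctrl.read_state(); p=np.array(s["eef_pos"])
    P=cloud("scene",d,np.ones(d.shape,bool))
    k=(np.abs(P[:,:2]-p[:2])<70).all(1)&(P[:,2]>45)&(P[:,2]<p[2]+60)
    Q=P[k]; print(name,"eef",np.round(p,1),"w",round(s["width"],1),"lowest",np.round(Q[np.argsort(Q[:,2])[:6]],1).tolist())
    cv2.imwrite(f"pics/{name}.png",cv2.resize(im[60:210,300:500,::-1],(800,600)))
E
python3 -c "
from h import *
tips('shut'); bump('scene',(370,150,410,185),15)"
python3 -m creep '[{"jaw":1,"xyz":[0,0,0],"angular":[0,0,0]},{"jaw":1,"xyz":[0,0,0],"angular":[0,0,0]},{"jaw":1,"xyz":[0,0,0],"angular":[0,0,0]},{"jaw":1,"xyz":[0,0,0],"angular":[0,0,0]},{"jaw":1,"xyz":[0,0,0],"angular":[0,0,0]},{"jaw":1,"xyz":[0,0,0],"angular":[0,0,0]}]'
python3 -c "
from h import *
tips('open')"
```

```text
clock: 5.92
eef_pos: [434.9, 197.2, 123.1]
tool_rot: [3.141, 0.001, 0.211]
force: [-0.3, -0.4, 0.0]
width: -0.1
gripper_force: 0.0
shut eef [434.7 197.1 122.8] w 0.2 lowest [[439.9, 192.9, 130.1], [436.2, 192.4, 130.4], [443.5, 200.6, 130.7], [444.9, 192.6, 131.1], [444.5, 202.0, 133.7], [446.3, 196.3, 133.7]]
scene 304 c 436.9 195.6 [85.3 29. ] 12.2 ztop 28.3
clock: 6.78
eef_pos: [435.5, 197.4, 123.7]
tool_rot: [-3.142, -0.0, 0.211]
force: [-0.0, -0.3, -1.3]
width: 84.9
gripper_force: 0.0
open eef [435.5 197.4 123.7] w 85.4 lowest [[438.8, 149.0, 143.3], [431.6, 241.5, 143.8], [448.0, 151.5, 143.9], [452.0, 151.9, 144.0], [428.2, 240.8, 144.4], [419.4, 238.2, 144.5]]
```

View pics/shut.png

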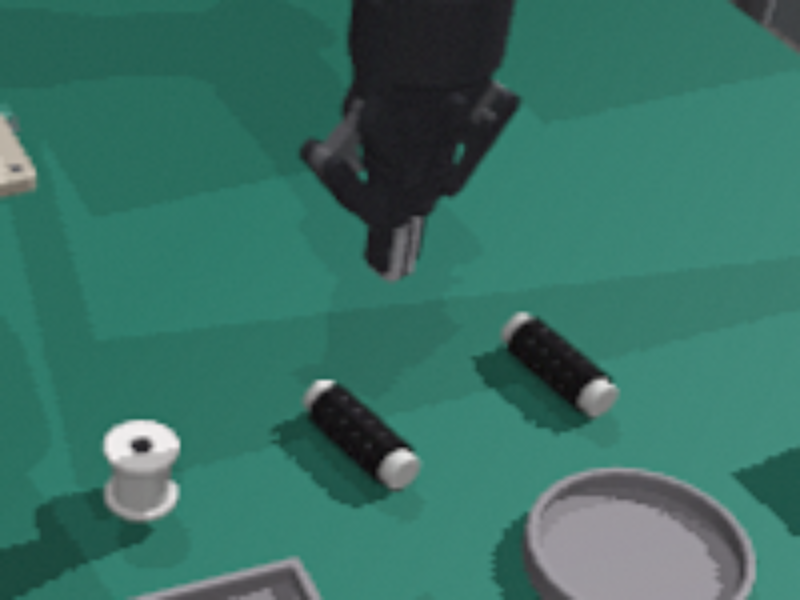

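The depth cloud puts the shut fingertips about 7 mm above the reported TCP (20 mm when open), not 19 mm below it. The reported z is therefore about 26 mm too low, which means the jaws closed above the barrel and didn't touch it. I'll go about 28 mm lower.

```bash
python3 -m creep '[{"jaw":1,"xyz":[0,-1,60],"angular":[0,0,0]},{"jaw":1,"xyz":[0,-1,100],"angular":[0,0,0]},{"jaw":1,"xyz":[0,-1,118],"angular":[0,0,0]},{"jaw":1,"xyz":[0,-1,126],"angular":[0,0,0]},{"jaw":1,"xyz":[0,-1,126],"angular":[0,0,0]},{"jaw":-1,"xyz":[0,-1,126],"angular":[0,0,0]},{"jaw":-1,"xyz":[0,-1,126],"angular":[0,0,0]},{"jaw":-1,"xyz":[0,-1,126],"angular":[0,0,0]},{"jaw":-1,"xyz":[0,-1,126],"angular":[0,0,0]},{"jaw":-1,"xyz":[0,-1,126],"angular":[0,0,0]},{"jaw":-1,"xyz":[0,-1,126],"angular":[0,0,0]}]'
```

```text
clock: 8.2
eef_pos: [435.6, 198.3, -1.8]
tool_rot: [-3.141, -0.001, 0.21]
force: [0.1, -1.1, 4.8]
width: 26.3
gripper_force: 59.6
```

```bash
python3 -m creep '[{"jaw":-1,"xyz":[0,0,-10],"angular":[0,0,0]},{"jaw":-1,"xyz":[0,0,-30],"angular":[0,0,0]},{"jaw":-1,"xyz":[0,0,-60],"angular":[0,0,0]},{"jaw":-1,"xyz":[0,0,-80],"angular":[0,0,0]},{"jaw":-1,"xyz":[0,0,-80],"angular":[0,0,0]}]'
python3 -c "
from h import *
rel(577.6,60,80,-2.3); tips('carry')"
```

```text
clock: 8.82
eef_pos: [436.2, 199.0, 79.1]
tool_rot: [-3.141, -0.003, 0.211]
force: [0.0, 0.0, -2.1]
width: 26.7
gripper_force: 59.2
shift [109.2 165.5  -0.7] turn [-0.001 -0.003  0.251]
carry eef [435.4 198.8  78.2] w 26.4 lowest [[475.9, 210.9, 83.2], [469.3, 199.4, 84.2], [476.7, 207.7, 84.8], [434.1, 179.9, 85.4], [470.1, 196.2, 85.7], [476.6, 212.5, 86.1]]
```

View pics/carry.png

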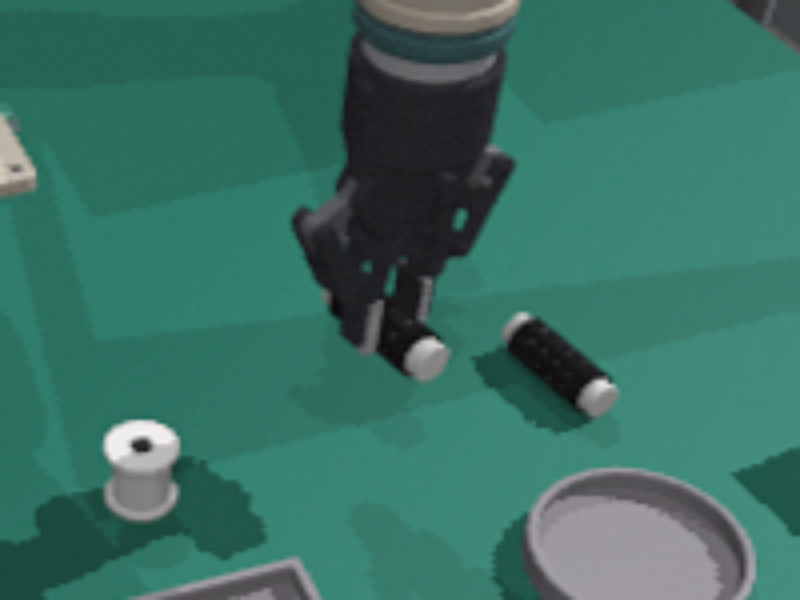

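Barrel a is held level in mid-air, with its near end at about (425,358) in the crop. Now I'll carry it to the long tray.

```bash
python3 -m creep '[{"jaw":-1,"xyz":[36,55,0],"angular":[0,0,0.08]},{"jaw":-1,"xyz":[72,110,0],"angular":[0,0,0.16]},{"jaw":-1,"xyz":[109,164.5,0],"angular":[0,0,0.25]},{"jaw":-1,"xyz":[109,164.5,0],"angular":[0,0,0.25]},{"jaw":-1,"xyz":[109,164.5,0],"angular":[0,0,0.25]},{"jaw":-1,"xyz":[109,164.5,0],"angular":[0,0,0.25]}]'
python3 -c "
from h import *
rel(577.6,61,4,-2.3)"
```

```text
clock: 9.62
eef_pos: [574.3, 62.3, 76.8]
tool_rot: [-3.14, 0.003, -0.037]
force: [-0.1, 0.6, -1.5]
width: 26.3
gripper_force: 59.4
shift [ 3.5  1.2 72.8] turn [-0.001  0.003  0.003]
```

```bash
python3 -m creep '[{"jaw":-1,"xyz":[3,1,30],"angular":[0,0,0]},{"jaw":-1,"xyz":[3,1,55],"angular":[0,0,0]},{"jaw":-1,"xyz":[3,1,66],"angular":[0,0,0]},{"jaw":-1,"xyz":[3,1,70],"angular":[0,0,0]},{"jaw":-1,"xyz":[3,1,70],"angular":[0,0,0]},{"jaw":-1,"xyz":[3,1,70],"angular":[0,0,0]}]'
```

```text
clock: 10.38
eef_pos: [579.8, 59.3, 8.5]
tool_rot: [-3.141, -0.001, -0.039]
force: [-0.1, -0.4, -0.9]
width: 26.9
gripper_force: 59.4
```

```bash
python3 -m creep '[{"jaw":-1,"xyz":[0,0,1.5],"angular":[0,0,0]},{"jaw":-1,"xyz":[0,0,3],"angular":[0,0,0]},{"jaw":-1,"xyz":[0,0,3],"angular":[0,0,0]},{"jaw":-1,"xyz":[0,0,3],"angular":[0,0,0]}]'
python3 -m creep '[{"jaw":-1,"xyz":[0,0,1.5],"angular":[0,0,0]},{"jaw":-1,"xyz":[0,0,1.5],"angular":[0,0,0]},{"jaw":-1,"xyz":[0,0,1.5],"angular":[0,0,0]}]'
```

```text
clock: 10.88
eef_pos: [579.2, 59.2, 4.7]
tool_rot: [3.142, -0.0, -0.039]
force: [-0.1, -0.5, -0.8]
width: 26.6
gripper_force: 59.4
clock: 11.25
eef_pos: [579.3, 59.2, 3.3]
tool_rot: [-3.142, -0.0, -0.039]
force: [0.1, -0.4, -0.9]
width: 26.3
gripper_force: 59.5
```

```bash
python3 -m creep '[{"jaw":-1,"xyz":[0,0,1],"angular":[0,0,0]},{"jaw":-1,"xyz":[0,0,1],"angular":[0,0,0]}]'
python3 -m creep '[{"jaw":-1,"xyz":[0,0,1],"angular":[0,0,0]},{"jaw":-1,"xyz":[0,0,1],"angular":[0,0,0]}]'
```

```text
clock: 11.5
eef_pos: [579.4, 59.2, 3.2]
tool_rot: [-3.141, -0.0, -0.039]
force: [-2.5, -0.1, 9.6]
width: 26.0
gripper_force: 60.6
clock: 11.75
eef_pos: [579.4, 59.2, 3.2]
tool_rot: [-3.141, -0.001, -0.04]
force: [-3.7, 0.0, 16.3]
width: 26.3
gripper_force: 61.6
```

```bash
python3 -m creep '[{"jaw":0.1,"xyz":[0,0,-1],"angular":[0,0,0]},{"jaw":0.1,"xyz":[0,0,-1],"angular":[0,0,0]},{"jaw":0.1,"xyz":[0,0,-1],"angular":[0,0,0]},{"jaw":0.1,"xyz":[0,0,-20],"angular":[0,0,0]},{"jaw":0.1,"xyz":[0,0,-50],"angular":[0,0,0]},{"jaw":0.1,"xyz":[0,0,-100],"angular":[0,0,0]},{"jaw":1,"xyz":[-50,-80,-100],"angular":[0,0,-0.08]},{"jaw":1,"xyz":[-90,-140,-100],"angular":[0,0,-0.15]},{"jaw":1,"xyz":[-130,-200,-100],"angular":[0,0,-0.25]},{"jaw":1,"xyz":[-168,-277,-100],"angular":[0,0,-0.25]},{"jaw":1,"xyz":[-168,-277,-100],"angular":[0,0,-0.25]},{"jaw":1,"xyz":[-168,-277,-100],"angular":[0,0,-0.25]}]'
python3 -m creep '[{"jaw":1,"xyz":[0,0,0],"angular":[0,0,0]},{"jaw":1,"xyz":[0,0,0],"angular":[0,0,0]}]'
python3 - <<'E'
from h import *
bump("scene",(420,130,460,170),15); rel(422,342,-4,11.5)
E
```

```text
clock: 13.25
eef_pos: [418.9, 348.2, 101.9]
tool_rot: [-3.138, 0.001, 0.219]
force: [-0.0, -0.1, -0.3]
width: 85.4
gripper_force: 0.0
clock: 13.5
eef_pos: [423.6, 340.6, 101.7]
tool_rot: [3.141, -0.001, 0.208]
force: [-1.4, -0.2, 0.4]
width: 85.2
gripper_force: 0.0
scene 273 c 423.4 337.4 [84.5 25. ] 14.4 ztop 27.9
shift [ -1.4  -2.  105.6] turn [ 0.001 -0.001  0.006]
```

```bash
python3 -m creep '[{"jaw":1,"xyz":[-1,-1,50],"angular":[0,0,0]},{"jaw":1,"xyz":[-1,-1,85],"angular":[0,0,0]},{"jaw":1,"xyz":[-1,-1,100],"angular":[0,0,0]},{"jaw":1,"xyz":[-1,-1,106],"angular":[0,0,0]},{"jaw":1,"xyz":[-1,-1,106],"angular":[0,0,0]},{"jaw":-1,"xyz":[-1,-1,106],"angular":[0,0,0]},{"jaw":-1,"xyz":[-1,-1,106],"angular":[0,0,0]},{"jaw":-1,"xyz":[-1,-1,106],"angular":[0,0,0]},{"jaw":-1,"xyz":[-1,-1,106],"angular":[0,0,0]},{"jaw":-1,"xyz":[-1,-1,106],"angular":[0,0,0]},{"jaw":-1,"xyz":[-1,-1,106],"angular":[0,0,0]}]'
```

```text
clock: 14.92
eef_pos: [421.3, 343.5, -4.1]
tool_rot: [-3.141, -0.001, 0.211]
force: [-0.8, -0.5, 5.0]
width: 26.5
gripper_force: 59.6
```

```bash
python3 -m creep '[{"jaw":-1,"xyz":[0,0,-20],"angular":[0,0,0]},{"jaw":-1,"xyz":[0,0,-50],"angular":[0,0,0]},{"jaw":-1,"xyz":[0,0,-85],"angular":[0,0,0]},{"jaw":-1,"xyz":[10,57,-85],"angular":[0,0,0.06]},{"jaw":-1,"xyz":[20,114,-85],"angular":[0,0,0.12]},{"jaw":-1,"xyz":[30,171,-85],"angular":[0,0,0.18]},{"jaw":-1,"xyz":[40,228,-85],"angular":[0,0,0.25]},{"jaw":-1,"xyz":[50,285,-85],"angular":[0,0,0.25]},{"jaw":-1,"xyz":[60,342,-85],"angular":[0,0,0.25]},{"jaw":-1,"xyz":[72,397,-85],"angular":[0,0,0.25]},{"jaw":-1,"xyz":[72,397,-85],"angular":[0,0,0.25]},{"jaw":-1,"xyz":[72,397,-85],"angular":[0,0,0.25]}]'
python3 -m creep '[{"jaw":-1,"xyz":[0,0,0],"angular":[0,0,0]},{"jaw":-1,"xyz":[0,0,0],"angular":[0,0,0]}]'
python3 - <<'E'
from h import *
rel(575,-29.5,3,-2.3)
E
```

```text
clock: 16.42
eef_pos: [573.8, -29.3, 79.9]
tool_rot: [-3.141, 0.001, -0.04]
force: [-0.4, -0.5, -1.1]
width: 26.7
gripper_force: 59.4
clock: 16.68
eef_pos: [574.2, -28.2, 80.1]
tool_rot: [-3.141, 0.0, -0.037]
force: [0.3, 0.2, -0.9]
width: 26.7
gripper_force: 59.4
shift [ 0.9  1.4 77.1] turn [-0.001  0.     0.003]
```

```bash
python3 -m creep '[{"jaw":-1,"xyz":[1,1,30],"angular":[0,0,0]},{"jaw":-1,"xyz":[1,1,60],"angular":[0,0,0]},{"jaw":-1,"xyz":[1,1,73],"angular":[0,0,0]},{"jaw":-1,"xyz":[1,1,77],"angular":[0,0,0]},{"jaw":-1,"xyz":[1,1,77],"angular":[0,0,0]},{"jaw":-1,"xyz":[1,1,77],"angular":[0,0,0]}]'
python3 -m creep '[{"jaw":-1,"xyz":[0,0,1.5],"angular":[0,0,0]},{"jaw":-1,"xyz":[0,0,1.5],"angular":[0,0,0]},{"jaw":-1,"xyz":[0,0,1.5],"angular":[0,0,0]}]'
```

```text
clock: 17.42
eef_pos: [576.2, -30.8, 4.1]
tool_rot: [3.142, -0.002, -0.039]
force: [-0.2, 0.8, -0.9]
width: 26.8
gripper_force: 59.4
clock: 17.8
eef_pos: [575.5, -30.8, 1.8]
tool_rot: [-3.142, -0.0, -0.039]
force: [-0.1, 1.3, -0.6]
width: 26.6
gripper_force: 59.4
```

```bash
python3 -m creep '[{"jaw":-1,"xyz":[0,0,1],"angular":[0,0,0]},{"jaw":-1,"xyz":[0,0,1],"angular":[0,0,0]}]'
```

```text
clock: 18.05
eef_pos: [575.6, -30.9, 0.9]
tool_rot: [-3.142, -0.0, -0.039]
force: [-0.5, 0.7, 2.1]
width: 26.4
gripper_force: 59.7
```

```bash
python3 -m creep '[{"jaw":0.1,"xyz":[0,0,0],"angular":[0,0,0]},{"jaw":0.1,"xyz":[0,0,0],"angular":[0,0,0]},{"jaw":0.1,"xyz":[0,0,0],"angular":[0,0,0]},{"jaw":0.1,"xyz":[0,0,-20],"angular":[0,0,0]},{"jaw":0.1,"xyz":[0,0,-50],"angular":[0,0,0]},{"jaw":0.1,"xyz":[0,0,-100],"angular":[0,0,0]},{"jaw":1,"xyz":[-55,20,-100],"angular":[0,0,0]},{"jaw":1,"xyz":[-110,35,-100],"angular":[0,0,0]},{"jaw":1,"xyz":[-148,49,-100],"angular":[0,0,0]},{"jaw":1,"xyz":[-148,49,-100],"angular":[0,0,0]},{"jaw":1,"xyz":[-148,49,-100],"angular":[0,0,0]},{"jaw":1,"xyz":[-148,49,-100],"angular":[0,0,0]}]'
python3 - <<'E'
from h import *
im,d=viewer.get_image("top"); cv2.imwrite("pics/t2.png",cv2.resize(im[120:280,200:500,::-1],(800,427)))
tips("s2"); bump("scene",(262,180,295,205),15); bump("scene",(280,190,405,275),21)
rel(426,-74,-2,-2.3)
E
```

```text
clock: 19.55
eef_pos: [427.2, -73.8, 100.7]
tool_rot: [3.141, -0.002, -0.038]
force: [-0.0, -0.3, 0.2]
width: 85.2
gripper_force: 0.0
s2 eef [426.6 -73.7 100.5] w 85.3 lowest [[433.9, -117.4, 120.5], [434.7, -119.4, 121.8], [429.8, -30.4, 122.9], [436.6, -30.4, 123.0], [438.8, -24.6, 123.0], [437.6, -28.5, 123.2]]
scene 286 c 428.7 -75.4 [45.1 39.5] 85.0 ztop 35.5
scene 958 c 526.3 4.1 [213.4 128. ] 12.2 ztop 32.7
shift [ -0.2   0.2 102.5] turn [ 0.    -0.     0.002]
```

View pics/t2.png

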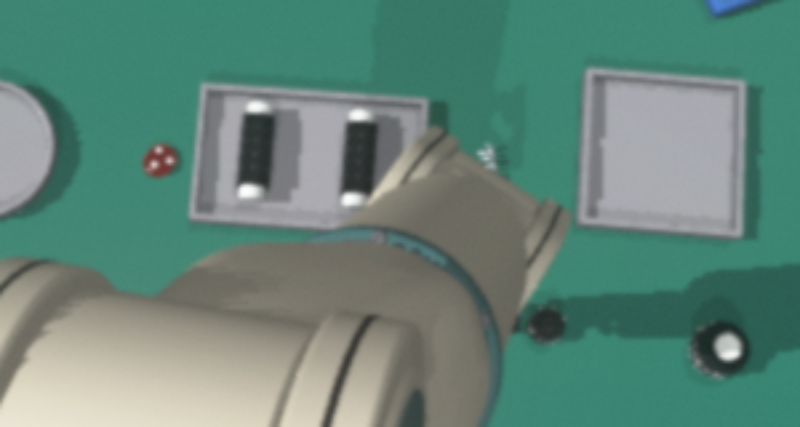

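Both barrels lie flat in the long tray, at crop (255,150) and (358,157). Next is lamp head a.

```bash
python3 -m creep '[{"jaw":1,"xyz":[0.5,0,50],"angular":[0,0,0]},{"jaw":1,"xyz":[0.5,0,85],"angular":[0,0,0]},{"jaw":1,"xyz":[0.5,0,100],"angular":[0,0,0]},{"jaw":1,"xyz":[0.5,0,106],"angular":[0,0,0]},{"jaw":1,"xyz":[0.5,0,106],"angular":[0,0,0]},{"jaw":-1,"xyz":[0.5,0,106],"angular":[0,0,0]},{"jaw":-1,"xyz":[0.5,0,106],"angular":[0,0,0]},{"jaw":-1,"xyz":[0.5,0,106],"angular":[0,0,0]},{"jaw":-1,"xyz":[0.5,0,106],"angular":[0,0,0]},{"jaw":-1,"xyz":[0.5,0,106],"angular":[0,0,0]}]'
python3 -c "
from h import *
rel(563,-292,80,-2.7)"
```

```text
clock: 21.0
eef_pos: [428.8, -74.5, -1.8]
tool_rot: [-3.141, 0.003, -0.04]
force: [-1.4, 0.7, 8.6]
width: 43.7
gripper_force: 59.9
shift [142.5 211.9 -82.5] turn [-0.001  0.003  0.007]
```

```bash
python3 -m creep '[{"jaw":-1,"xyz":[0,0,-15],"angular":[0,0,0]},{"jaw":-1,"xyz":[0,0,-50],"angular":[0,0,0]},{"jaw":-1,"xyz":[0,0,-85],"angular":[0,0,0]},{"jaw":-1,"xyz":[40,43,-85],"angular":[0,0,0]},{"jaw":-1,"xyz":[82,85,-85],"angular":[0,0,0]},{"jaw":-1,"xyz":[123,128,-85],"angular":[0,0,0]},{"jaw":-1,"xyz":[164,171,-85],"angular":[0,0,0.01]},{"jaw":-1,"xyz":[205,214,-85],"angular":[0,0,0.01]},{"jaw":-1,"xyz":[205,214,-85],"angular":[0,0,0.01]},{"jaw":-1,"xyz":[205,214,-85],"angular":[0,0,0.01]},{"jaw":-1,"xyz":[205,214,-85],"angular":[0,0,0.01]}]'
python3 - <<'E'
from h import *
rel(625,-296,7,-2.7); tips("s3")
E
```

```text
clock: 22.38
eef_pos: [624.6, -294.6, 80.8]
tool_rot: [-3.139, 0.006, -0.049]
force: [-0.2, -0.5, -0.1]
width: 43.6
gripper_force: 61.6
shift [ 0.9  1.5 73.8] turn [-0.002  0.006 -0.002]
s3 eef [ 624.9 -294.7   81. ] w 43.8 lowest [[638.8, -306.6, 81.3], [637.6, -278.1, 81.3], [642.4, -286.6, 81.3], [643.3, -289.7, 81.6], [640.6, -281.5, 81.7], [642.5, -297.4, 81.8]]
```

```bash
python3 -m creep '[{"jaw":-1,"xyz":[1,1.5,30],"angular":[0,0,0]},{"jaw":-1,"xyz":[1,1.5,58],"angular":[0,0,0]},{"jaw":-1,"xyz":[1,1.5,70],"angular":[0,0,0]},{"jaw":-1,"xyz":[1,1.5,74],"angular":[0,0,0]},{"jaw":-1,"xyz":[1,1.5,74],"angular":[0,0,0]},{"jaw":-1,"xyz":[1,1.5,74],"angular":[0,0,0]}]'
python3 -m creep '[{"jaw":-1,"xyz":[0,0,1.5],"angular":[0,0,0]},{"jaw":-1,"xyz":[0,0,1.5],"angular":[0,0,0]},{"jaw":-1,"xyz":[0,0,1.5],"angular":[0,0,0]}]'
```

```text
clock: 23.18
eef_pos: [626.5, -298.3, 8.1]
tool_rot: [3.141, 0.003, -0.049]
force: [-0.3, 1.0, 0.2]
width: 43.7
gripper_force: 61.6
clock: 23.55
eef_pos: [625.9, -297.9, 5.5]
tool_rot: [-3.141, 0.005, -0.049]
force: [-0.4, 0.9, -0.6]
width: 43.9
gripper_force: 61.6
```

```bash
python3 -m creep '[{"jaw":-1,"xyz":[0,0,1],"angular":[0,0,0]},{"jaw":-1,"xyz":[0,0,1],"angular":[0,0,0]}]'
python3 -m creep '[{"jaw":-1,"xyz":[0,0,1],"angular":[0,0,0]},{"jaw":-1,"xyz":[0,0,1],"angular":[0,0,0]}]'
```

```text
clock: 23.8
eef_pos: [625.7, -297.8, 4.3]
tool_rot: [-3.141, 0.005, -0.049]
force: [-0.0, 0.4, -0.3]
width: 43.7
gripper_force: 61.6
clock: 24.05
eef_pos: [625.8, -297.9, 3.4]
tool_rot: [-3.141, 0.005, -0.049]
force: [-0.0, 0.7, -1.4]
width: 43.7
gripper_force: 61.6
```

```bash
python3 -m creep '[{"jaw":-1,"xyz":[0,0,1],"angular":[0,0,0]},{"jaw":-1,"xyz":[0,0,1],"angular":[0,0,0]}]'
```

```text
clock: 24.3
eef_pos: [625.8, -297.9, 3.3]
tool_rot: [-3.141, 0.005, -0.049]
force: [-1.3, 1.2, 4.0]
width: 43.7
gripper_force: 62.2
```

```bash
python3 -m creep '[{"jaw":0.5,"xyz":[0,0,0.5],"angular":[0,0,0]},{"jaw":0.5,"xyz":[0,0,0.5],"angular":[0,0,0]},{"jaw":0.5,"xyz":[0,0,0.5],"angular":[0,0,0]},{"jaw":0.5,"xyz":[0,0,-20],"angular":[0,0,0]},{"jaw":0.5,"xyz":[0,0,-50],"angular":[0,0,0]},{"jaw":0.5,"xyz":[0,0,-100],"angular":[0,0,0]},{"jaw":1,"xyz":[-55,15,-100],"angular":[0,0,0]},{"jaw":1,"xyz":[-110,30,-100],"angular":[0,0,0]},{"jaw":1,"xyz":[-165,45,-100],"angular":[0,0,0]},{"jaw":1,"xyz":[-200,51,-100],"angular":[0,0,0]},{"jaw":1,"xyz":[-200,51,-100],"angular":[0,0,0]},{"jaw":1,"xyz":[-200,51,-100],"angular":[0,0,0]}]'
python3 - <<'E'
from h import *
tips("s4"); bump("scene",(135,205,172,240),15)
rel(424,-339.5,-5,-2.7)
im,d=viewer.get_image("scene"); cv2.imwrite("pics/s4.png",cv2.resize(im[170:340,100:320,::-1],(770,595)))
E
```

```text
clock: 25.8
eef_pos: [425.5, -339.3, 104.4]
tool_rot: [-3.142, 0.003, -0.049]
force: [-0.2, 0.6, -0.6]
width: 85.2
gripper_force: 0.0
s4 eef [ 425.8 -339.   104.1] w 85.9 lowest [[416.1, -381.3, 123.1], [434.6, -289.4, 124.2], [423.0, -380.8, 124.2], [420.6, -380.7, 124.5], [437.6, -291.2, 125.0], [415.9, -380.5, 125.2]]
scene 361 c 425.9 -339.9 [40.6 45. ] 12.1 ztop 35.3
shift [ -1.4   0.8 108.8] turn [-0.     0.004  0.   ]
```

View pics/s4.png

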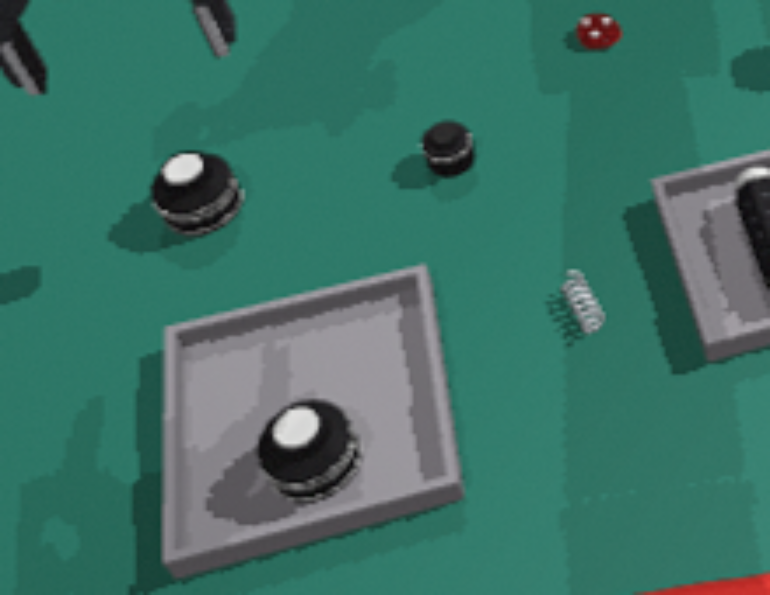

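Head a stands flat in the square tray, at crop (310,450), and head b is at (197,190). Next is head b.

```bash
python3 -m creep '[{"jaw":1,"xyz":[-0.5,0.5,50],"angular":[0,0,0]},{"jaw":1,"xyz":[-0.5,0.5,85],"angular":[0,0,0]},{"jaw":1,"xyz":[-0.5,0.5,102],"angular":[0,0,0]},{"jaw":1,"xyz":[-0.5,0.5,109],"angular":[0,0,0]},{"jaw":1,"xyz":[-0.5,0.5,109],"angular":[0,0,0]},{"jaw":-1,"xyz":[-0.5,0.5,109],"angular":[0,0,0]},{"jaw":-1,"xyz":[-0.5,0.5,109],"angular":[0,0,0]},{"jaw":-1,"xyz":[-0.5,0.5,109],"angular":[0,0,0]},{"jaw":-1,"xyz":[-0.5,0.5,109],"angular":[0,0,0]},{"jaw":-1,"xyz":[-0.5,0.5,109],"angular":[0,0,0]}]'
python3 -c "
from h import *
rel(560.5,-293.5,80,-2.7)"
```

```text
clock: 27.2
eef_pos: [423.5, -340.0, -4.4]
tool_rot: [3.141, 0.003, -0.049]
force: [-0.8, 0.9, 6.6]
width: 43.9
gripper_force: 61.0
shift [134.2 -53.2 -84.8] turn [ 0.     0.003 -0.002]
```

```bash
python3 -m creep '[{"jaw":-1,"xyz":[0,0,-15],"angular":[0,0,0]},{"jaw":-1,"xyz":[0,0,-50],"angular":[0,0,0]},{"jaw":-1,"xyz":[0,0,-85],"angular":[0,0,0]},{"jaw":-1,"xyz":[45,-18,-85],"angular":[0,0,0]},{"jaw":-1,"xyz":[90,-36,-85],"angular":[0,0,0]},{"jaw":-1,"xyz":[134,-53,-85],"angular":[0,0,0]},{"jaw":-1,"xyz":[134,-53,-85],"angular":[0,0,0]},{"jaw":-1,"xyz":[134,-53,-85],"angular":[0,0,0]},{"jaw":-1,"xyz":[134,-53,-85],"angular":[0,0,0]}]'
python3 - <<'E'
from h import *
rel(560.5,-293.5,4,-2.7); tips("s5")
E
```

```text
clock: 28.32
eef_pos: [558.4, -294.1, 79.3]
tool_rot: [-3.141, 0.006, -0.052]
force: [-0.7, -0.4, -0.9]
width: 43.5
gripper_force: 61.4
shift [ 2.5 -0.7 75.3] turn [-0.     0.006 -0.004]
s5 eef [ 558.5 -294.1   79.2] w 44.0 lowest [[575.0, -281.2, 80.7], [577.6, -299.7, 81.5], [572.1, -309.2, 81.8], [579.3, -289.8, 81.8], [579.1, -296.4, 81.9], [577.1, -284.4, 82.1]]
```

```bash
python3 -m creep '[{"jaw":-1,"xyz":[1.5,-0.5,30],"angular":[0,0,0]},{"jaw":-1,"xyz":[1.5,-0.5,58],"angular":[0,0,0]},{"jaw":-1,"xyz":[1.5,-0.5,70],"angular":[0,0,0]},{"jaw":-1,"xyz":[1.5,-0.5,75],"angular":[0,0,0]},{"jaw":-1,"xyz":[1.5,-0.5,75],"angular":[0,0,0]},{"jaw":-1,"xyz":[1.5,-0.5,75],"angular":[0,0,0]}]'
python3 -m creep '[{"jaw":-1,"xyz":[0,0,1.5],"angular":[0,0,0]},{"jaw":-1,"xyz":[0,0,1.5],"angular":[0,0,0]},{"jaw":-1,"xyz":[0,0,1.5],"angular":[0,0,0]}]'
```

```text
clock: 29.12
eef_pos: [561.6, -293.1, 4.8]
tool_rot: [3.141, 0.004, -0.049]
force: [-0.2, -0.1, 0.8]
width: 43.4
gripper_force: 61.4
clock: 29.5
eef_pos: [561.1, -292.6, 2.4]
tool_rot: [-3.141, 0.005, -0.049]
force: [0.6, -0.2, -1.6]
width: 43.8
gripper_force: 61.4
```

```bash
python3 -m creep '[{"jaw":-1,"xyz":[0,0,1],"angular":[0,0,0]},{"jaw":-1,"xyz":[0,0,1],"angular":[0,0,0]}]'
python3 -m creep '[{"jaw":-1,"xyz":[0,0,1],"angular":[0,0,0]},{"jaw":-1,"xyz":[0,0,1],"angular":[0,0,0]}]'
```

```text
clock: 29.75
eef_pos: [560.9, -292.6, 1.2]
tool_rot: [-3.141, 0.005, -0.049]
force: [0.1, 0.6, -0.9]
width: 44.1
gripper_force: 61.4
clock: 30.0
eef_pos: [561.0, -292.7, 0.7]
tool_rot: [-3.141, 0.005, -0.049]
force: [-0.6, 0.6, 3.6]
width: 43.9
gripper_force: 61.7
```

```bash
python3 -m creep '[{"jaw":0.5,"xyz":[0,0,0.5],"angular":[0,0,0]},{"jaw":0.5,"xyz":[0,0,0.5],"angular":[0,0,0]},{"jaw":0.5,"xyz":[0,0,0.5],"angular":[0,0,0]},{"jaw":0.5,"xyz":[0,0,-20],"angular":[0,0,0]},{"jaw":0.5,"xyz":[0,0,-50],"angular":[0,0,0]},{"jaw":0.5,"xyz":[0,0,-100],"angular":[0,0,0]},{"jaw":1,"xyz":[-45,-33,-100],"angular":[0,0,0]},{"jaw":1,"xyz":[-90,-66,-100],"angular":[0,0,0]},{"jaw":1,"xyz":[-128,-93.5,-100],"angular":[0,0,0]},{"jaw":1,"xyz":[-128,-93.5,-100],"angular":[0,0,0]},{"jaw":1,"xyz":[-128,-93.5,-100],"angular":[0,0,0]},{"jaw":1,"xyz":[-128,-93.5,-100],"angular":[0,0,0]}]'
python3 - <<'E'
from h import *
bump("scene",(215,200,240,220),12)
rel(437.5,-193,-7,-2.7)
im,d=viewer.get_image("scene"); cv2.imwrite("pics/s6.png",cv2.resize(im[170:340,100:320,::-1],(770,595)))
E
```

```text
clock: 31.5
eef_pos: [439.6, -194.2, 101.5]
tool_rot: [3.141, 0.003, -0.049]
force: [-0.0, 0.4, 0.2]
width: 85.2
gripper_force: 0.0
scene 138 c 437.7 -193.9 [29.8 29.9] 22.4 ztop 23.4
shift [ -1.5  -1.1 108.3] turn [ 0.001  0.004 -0.002]
```

View pics/s6.png

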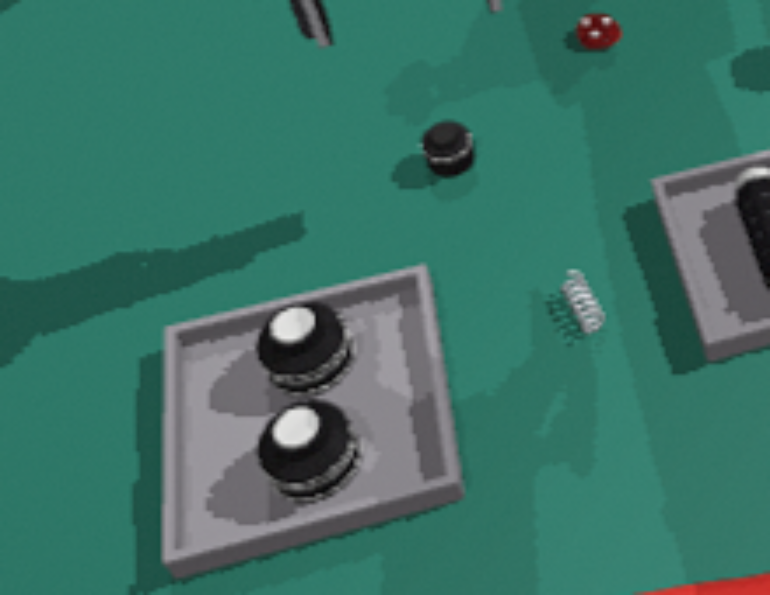

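Both heads stand in the square tray, at crop (305,345) and (308,450). The tail cap is at (448,148). Next is the cap.

```bash
python3 -m creep '[{"jaw":1,"xyz":[-1,-0.5,50],"angular":[0,0,0]},{"jaw":1,"xyz":[-1,-0.5,85],"angular":[0,0,0]},{"jaw":1,"xyz":[-1,-0.5,101],"angular":[0,0,0]},{"jaw":1,"xyz":[-1,-0.5,107],"angular":[0,0,0]},{"jaw":1,"xyz":[-1,-0.5,107],"angular":[0,0,0]},{"jaw":-1,"xyz":[-1,-0.5,107],"angular":[0,0,0]},{"jaw":-1,"xyz":[-1,-0.5,107],"angular":[0,0,0]},{"jaw":-1,"xyz":[-1,-0.5,107],"angular":[0,0,0]},{"jaw":-1,"xyz":[-1,-0.5,107],"angular":[0,0,0]},{"jaw":-1,"xyz":[-1,-0.5,107],"angular":[0,0,0]},{"jaw":-1,"xyz":[-1,-0.5,107],"angular":[0,0,0]}]'
python3 -c "
from h import *
rel(576,299,85,0)"
```

```text
clock: 32.98
eef_pos: [437.1, -192.5, -5.3]
tool_rot: [-3.141, 0.004, -0.049]
force: [-1.0, 0.4, 6.1]
width: 26.9
gripper_force: 58.6
shift [ 114.2 -497.8  -90.5] turn [-0.001  0.004 -0.049]
```

```bash
python3 -m creep '[{"jaw":-1,"xyz":[0,0,-15],"angular":[0,0,0]},{"jaw":-1,"xyz":[0,0,-50],"angular":[0,0,0]},{"jaw":-1,"xyz":[0,0,-90],"angular":[0,0,0]},{"jaw":-1,"xyz":[14,-57,-90],"angular":[0,0,0]},{"jaw":-1,"xyz":[28,-114,-90],"angular":[0,0,0]},{"jaw":-1,"xyz":[42,-171,-90],"angular":[0,0,0]},{"jaw":-1,"xyz":[56,-228,-90],"angular":[0,0,0]},{"jaw":-1,"xyz":[70,-285,-90],"angular":[0,0,0]},{"jaw":-1,"xyz":[84,-342,-90],"angular":[0,0,0]},{"jaw":-1,"xyz":[98,-399,-90],"angular":[0,0,0]},{"jaw":-1,"xyz":[108,-456,-90],"angular":[0,0,0]},{"jaw":-1,"xyz":[114,-498,-90],"angular":[0,0,0]}]'
python3 -m creep '[{"jaw":-1,"xyz":[0,0,0],"angular":[0,0,0]},{"jaw":-1,"xyz":[0,0,0],"angular":[0,0,0]},{"jaw":-1,"xyz":[0,0,0],"angular":[0,0,0]}]'
python3 - <<'E'
from h import *
rel(576,299,4,-2.7); tips("s7")
im,d=viewer.get_image("scene"); cv2.imwrite("pics/s7.png",cv2.resize(im[80:240,380:560,::-1],(675,600)))
E
```

```text
clock: 34.48
eef_pos: [575.1, 302.9, 83.4]
tool_rot: [-3.14, 0.005, -0.046]
force: [0.8, 0.6, 0.3]
width: 26.6
gripper_force: 59.2
clock: 34.85
eef_pos: [575.6, 297.4, 84.0]
tool_rot: [3.141, 0.005, -0.052]
force: [-0.1, -1.9, 0.4]
width: 26.6
gripper_force: 59.2
shift [ 0.7 -1.6 80. ] turn [ 0.     0.005 -0.005]
s7 eef [575.7 297.6  84. ] w 26.8 lowest [[587.6, 298.8, 86.9], [589.8, 299.2, 88.6], [581.5, 285.4, 88.7], [587.0, 291.4, 88.7], [588.1, 292.9, 89.2], [585.0, 309.5, 89.6]]
```

View pics/s7.png

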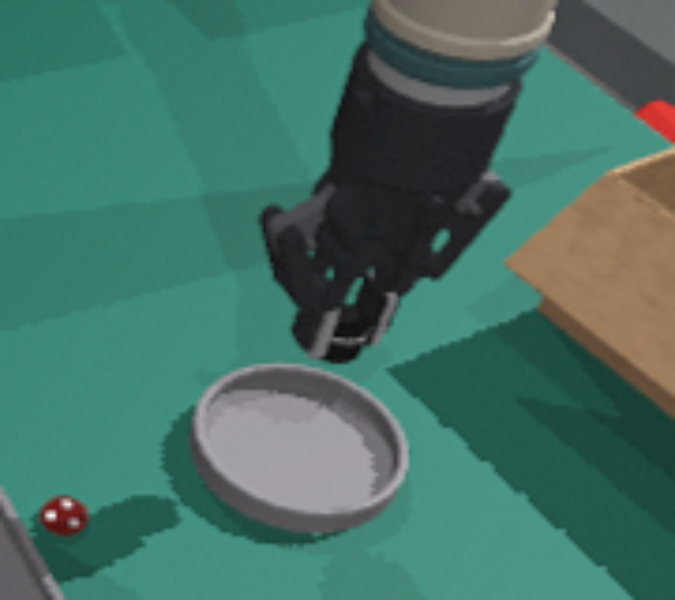

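The cap is held upright above the dish, at crop (345,335). I'll lower it.

```bash
python3 -m creep '[{"jaw":-1,"xyz":[0.5,-0.5,30],"angular":[0,0,0]},{"jaw":-1,"xyz":[0.5,-0.5,60],"angular":[0,0,0]},{"jaw":-1,"xyz":[0.5,-0.5,76],"angular":[0,0,0]},{"jaw":-1,"xyz":[0.5,-0.5,81],"angular":[0,0,0]},{"jaw":-1,"xyz":[0.5,-0.5,81],"angular":[0,0,0]},{"jaw":-1,"xyz":[0.5,-0.5,81],"angular":[0,0,0]}]'
python3 -m creep '[{"jaw":-1,"xyz":[0,0,1.2],"angular":[0,0,0]},{"jaw":-1,"xyz":[0,0,1.2],"angular":[0,0,0]},{"jaw":-1,"xyz":[0,0,1.2],"angular":[0,0,0]}]'
```

```text
clock: 35.7
eef_pos: [576.5, 300.0, 3.8]
tool_rot: [-3.14, 0.003, -0.049]
force: [0.4, 0.0, -0.2]
width: 27.0
gripper_force: 59.2
clock: 36.08
eef_pos: [575.7, 299.9, 1.7]
tool_rot: [-3.141, 0.005, -0.049]
force: [-1.3, -0.3, 0.1]
width: 26.8
gripper_force: 59.2
```

```bash
python3 -m creep '[{"jaw":-1,"xyz":[0,0,1],"angular":[0,0,0]},{"jaw":-1,"xyz":[0,0,1],"angular":[0,0,0]}]'
python3 -m creep '[{"jaw":-1,"xyz":[0,0,1],"angular":[0,0,0]},{"jaw":-1,"xyz":[0,0,1],"angular":[0,0,0]}]'
```

```text
clock: 36.33
eef_pos: [575.6, 299.8, 0.4]
tool_rot: [-3.141, 0.005, -0.049]
force: [0.5, 0.0, -1.3]
width: 27.1
gripper_force: 59.2
clock: 36.58
eef_pos: [575.7, 299.9, -0.2]
tool_rot: [-3.141, 0.005, -0.049]
force: [-1.6, 0.4, 2.7]
width: 26.7
gripper_force: 59.4
```

```bash
python3 -m creep '[{"jaw":0,"xyz":[0,0,0.3],"angular":[0,0,0]},{"jaw":0,"xyz":[0,0,0.3],"angular":[0,0,0]},{"jaw":0,"xyz":[0,0,0.3],"angular":[0,0,0]},{"jaw":0,"xyz":[0,0,-20],"angular":[0,0,0]},{"jaw":0,"xyz":[0,0,-50],"angular":[0,0,0]},{"jaw":0,"xyz":[0,0,-100],"angular":[0,0,0]},{"jaw":0,"xyz":[0,0,-150],"angular":[0,0,0]},{"jaw":0,"xyz":[-60,-20,-180],"angular":[0,0,0]},{"jaw":0,"xyz":[-120,-60,-180],"angular":[0,0,0]},{"jaw":0,"xyz":[-150,-60,-180],"angular":[0,0,0]},{"jaw":0,"xyz":[-150,-60,-180],"angular":[0,0,0]},{"jaw":0,"xyz":[-150,-60,-180],"angular":[0,0,0]}]'
python3 - <<'E'
from h import *
im,d=viewer.get_image("scene"); cv2.imwrite("pics/end.png",cv2.resize(im[130:350,100:520,::-1],(800,419)))
bump("scene",(315,160,350,192),30)   # spool
for n in ("barrel_a_mid","head_a_mid","tailcap_mid"):
    for o in silhouettes("scene",n):
        P=cloud("scene",d,o["pixels"]); z=np.percentile(P[:,2],95); print(n,round(o["score"],2),np.round(np.median(P,0)),"top",round(z,1))
E
```

```text
clock: 38.08
eef_pos: [430.7, 366.9, 181.6]
tool_rot: [-3.14, 0.003, -0.05]
force: [-0.1, -0.1, 0.3]
width: 42.5
gripper_force: 0.0
scene 201 c 427.2 58.7 [39. 43.] 67.8 ztop 40.5
barrel_a_mid 0.63 [588.  56.  28.] top 32.8
head_a_mid 0.97 [ 632. -294.   28.] top 40.3
tailcap_mid 0.45 [581. 296.  23.] top 28.8
```

View pics/end.png

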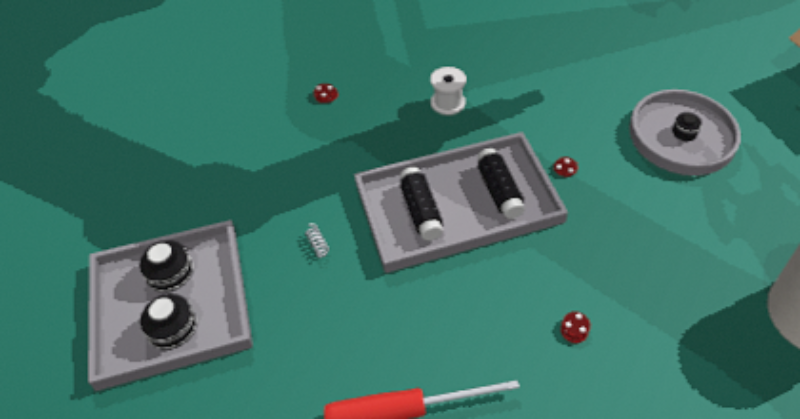

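The last picture shows both barrels flat in the long tray at (420,203) and (500,183). Both heads are in the square tray at (165,265) and (167,320), and the cap is in the dish at (687,126). The spool at (447,90) has not moved. The tops measured are at 33, 40 and 29 mm, which matches parts resting on the 5 mm tray floors.

```bash
python3 -c "
from cell import ctrl
print(ctrl.finish_job())"
```

```text
the job is handed in; nothing more can be done
None
```

Job handed in at about 38 s: both barrels lie flat in the long tray, both heads stand lens down in the square tray, the cap stands switch up in the dish, and the spool did not move.

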